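# Shut the denture case and snap its latch over

## Task

The blue denture case on the counter stands open. Push its pale blue lid fully shut first, and only then push the orange latch lever up and over its middle, towards the lid, so that it snaps across and stays over on the lid side. Only push with the outside of the fingers, without pinching or forcing anything; do not pick up, shift or tip over the things standing around the case.

Things in the scene. Friction and masses are not known exactly. Their poses are not given: they have to be found in the camera images.
- case: Blue open case, 120 (x) by 110 (y) mm, 4 mm walls, rim 62 mm above the counter, on a grey suction base 150 by 125 by 10 mm stuck fast to the counter. Origin: centre of the base's underside, on the counter. Its x axis runs level from the latch side (-x, roughly towards the robot) to the hinge side (+x); z up. Hinge and pin are parallel to its y axis.
- lid (a joint): Angle of the pale blue lid: 0 = shut, flat on the rim; 1.57 = upright; grows as it opens, stops at 1.9; starts at 0.9 to 1.5. A flat plate 122 mm long from the hinge line, 114 mm wide, 8 mm thick; shut, its top is 70 mm above the counter. Stiff hinge: it stays at any angle; 1 to 3 N at its free end moves it.
- lid_hinge (a point): Middle of the lid's hinge line (underside of the lid plate), at x 60, z 62 mm in the case's frame.
- lid_edge (a point): Middle of the lid's free edge, on its outer face (the face that is on top when shut and that looks away from the latch side when open).
- lever: The orange latch lever; origin on its pin. It starts open, leaning 0.7 rad from upright away from the lid; turned about the case's +y axis it passes upright (its middle) and ends locked, leaning 0.7 rad over the lid; stops at both ends. A spring drives it from the middle to the nearer stop: a level push of 3 to 4 N at the tip starts it, ever less is needed up to the middle, and beyond it snaps over by itself.
- lever_pin (a point): Middle of the pin the lever turns on, at x -72, z 58 mm in the case's frame.
- lever_tip (a point): Centre of the round cross bar at the lever's end, 60 mm from the pin: 14 mm thick, 36 mm long along the case's y axis; the arm below is 24 mm wide and 7 mm thick. About 104 mm above the counter when open or locked, 118 mm when upright; x in the case's frame: -111 mm open, -72 upright, -33 locked.
- holder: White ceramic toothbrush holder, 68 mm across, 90 mm tall, two brushes fixed in it reach 155 mm. Loose; origin: centre of its underside.
- vial: Closed amber vial, 36 mm across, 68 mm tall, white cap. Loose; origin: centre of its underside.
- tumbler: Small glass tumbler, 68 mm across, 85 mm tall. Loose; origin: centre of its underside.
- clipper: Steel nail clipper lying flat, 60 by 13 by 13 mm, long way along its x. Loose; origin: centre of its underside.
- pump: Blue ceramic soap pump, 64 mm across, 165 mm tall, steel spout along its -x. Loose; origin: centre of its underside.
- jar: White jar with wooden cap, 76 mm across, 75 mm tall. Loose; origin: centre of its underside.
Mind the look-alikes: they are no part of the job. What is shaped like the jar but pink or yellow is not meant.

How it is judged:
By the outcome, as a careful person would: the job done as asked, in the order asked, and still so for the second after the job is handed in, with the robot touching nothing.
It also fails if it takes over 48 s, if anything falls off the work surface, if the arm or the gripper's body presses on something with over 40 N, if the wrist force passes 120 N, or if a joint passes its speed limit or range.

## Robot

A 6-joint arm with a two-finger parallel gripper is mounted at the origin on the work surface. World frame = base frame: x ahead of the robot, y to its left, z up, the work surface at z = 0. Lengths are in m, angles in rad, forces in N, time in s.
With the tool pointing down it reaches from about 0.375 to 0.9 m from the base axis. Payload 3.1 kg.
Tool frame: the origin (TCP) lies between the finger pads; the fingertips stand 8 mm ahead of it and the grasp point (between the pads) lies 11 mm behind it (manip.tip_extent is the distance from the TCP to the fingertips, in m); z points along the fingers, x is the direction in which the jaws open and shut, and the axes are right-handed (so a half turn about z gives the same grasp; the last joint's range is limited). The gripper opens to 85 mm and grips with 20 to 120 N. Pads are 22 mm wide; open, the fingers measure 114 mm over their backs; the gripper's body (76 mm by 85 mm) begins 54 mm behind the grasp point. The pads swing forward as they close: fully open they stand 13 mm farther back than shut.
Start: joints at [0.954, 0.527, 1.433, -0, 1.181, -0.178], TCP at [0.265, 0.566, 0.239] pointing down, gripper open.
Joint ranges: [-3.08, 3.08], [-0.75, 2.2], [0.22, 2.44], [-1.43, 4.57], [0, 2.65], [-2.85, 2.85]. Speed limits (rad/s): [2.79, 2.79, 3.14, 3.14, 3.14, 3.14].

## Interface

Orientations are given as a unit quaternion [x, y, z, w].
In Python, from station import manip gives the robot as it stands.
- The arm moves only by the tool move_arm, never from a script. Its argument "deltas" is a list that holds one entry, the list of rows, each a list of 4 numbers: the shift along the tool's x, y, z in m, then the turn about the tool's z in degrees. A call has 1 to 20 rows; each row is the pose to reach, as a shift and turn from the pose measured when the call began, along the tool's axes at that moment; what a row does not reach only later rows make up. A row lasts 1/12 s, in which the tool goes at most 41.7 mm and 7.16 degrees, less where a joint would pass 70% of its speed; a pose out of reach is approached as far as the arm can. A call with a gripper value outside its range is refused whole. "gripper" is the opening, from 0 (shut) to 1 (fully open), set as the call begins (left out, the last holds). The fingers move at their own pace and stop on an object; "squeeze" is the grip in N (left out, the last holds). Time passes only in rows, so rows that repeat a pose let the fingers close. It gives the time, the measured TCP pose, the force and the opening at its end, in the units of the state.
- manip.sense(): the state, without advancing time (a new reading comes with each control period).
- manip.snapshot(name): name is "side" or "top"; returns a dict with "img" (480x640x3 uint8, red, green, blue), "vertical_fov" (degrees; the focal length in pixels is half the picture's height over the tangent of half this angle, whatever the lens; pixels are square), "cx", "cy" (the principal point, pixels), "origin" and "orientation" of the camera in the world. Camera axes: x right, y down, z forward; pixel columns grow to the right and rows downward; lengths in m; the calibration is good to about 2 mm. A picture is of the moment at which its call begins. There is no depth.
- manip.sign_off(): hands the job in, once; it reports no verdict.
The state is a dict: "t": time; "q": joint angles; "qd": joint speeds; "tau": joint torques, N m; "tcp_pos": TCP position; "tool_rot": TCP orientation; "force": force on the tool from outside, world axes, zero at the start; "ft_torque": the same for the moment, N m; "finger_gap": opening from 0.0 (shut) to 1.0 (fully open).
Only numpy, scipy, OpenCV 4.12 (cv2) and the standard library are available. Lean on these libraries where they do the work, as an engineer would, in place of code of your own. Each camera call takes 0.05 s, during which the arm holds its last target.

## Working session

There is one attempt and no reset: what is moved stays moved. The work goes in short steps, Python scripts to look and compute and a tool call to move; the robot and the scene stay as the last step left them, time stands still between calls to the robot, and variables do not carry over. Pictures are saved under pics/ and viewed, and the job is handed in when it is done.

Besides the shell and the picture viewer there is one more tool, called as name(argument=value, ...), one argument or row to a line, values as JSON. move_arm: Moves the arm, as the interface text tells. Its arguments: {"type":"object","properties":{"deltas":{"type":"array"},"gripper":{"type":"number"},"squeeze":{"type":"number"}},"required":["deltas"]}

```bash
mkdir -p pics; ls
python3 - <<'E'
from station import manip
import cv2,numpy as np
for n in ("side","top"):
    s=manip.snapshot(n); cv2.imwrite(f"pics/{n}0.png",s["img"][:,:,::-1])
    print(n,s["vertical_fov"],s["cx"],s["cy"],s["origin"],s["orientation"])
s=manip.sense(); print(s["t"],s["tcp_pos"],s["tool_rot"],s["force"],manip.tip_extent)
E
```

```text
pics
side 50.14040895968093 318.5140077541827 235.6366277952598 [-0.05395271 -0.99549977  0.9039739 ] [ 0.854752   -0.2327467   0.11562741 -0.44928642]
top 52.02919638912823 318.683033214063 237.03488030558697 [0.22972679 0.04578027 1.63456917] [-0.69780405  0.70892065 -0.07377085  0.07112576]
0.1 [0.26512463 0.56527671 0.23843837] [ 8.44050860e-01  5.36262222e-01 -9.13032561e-04  3.75777329e-04] [-0.58240942  0.29328973  0.11325962] 0.008
```

View pics/side0.png

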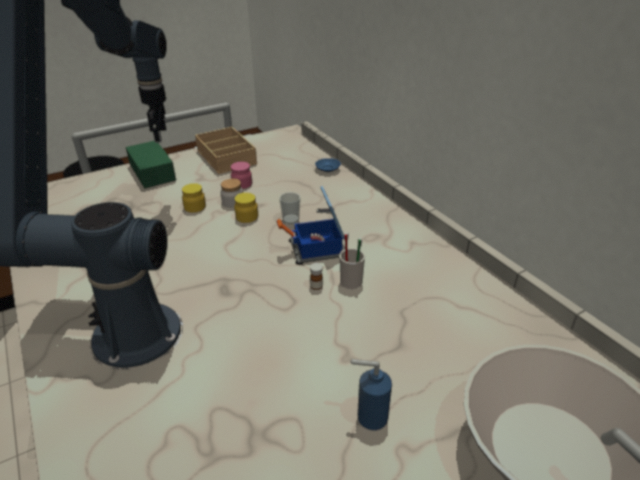

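View pics/top0.png

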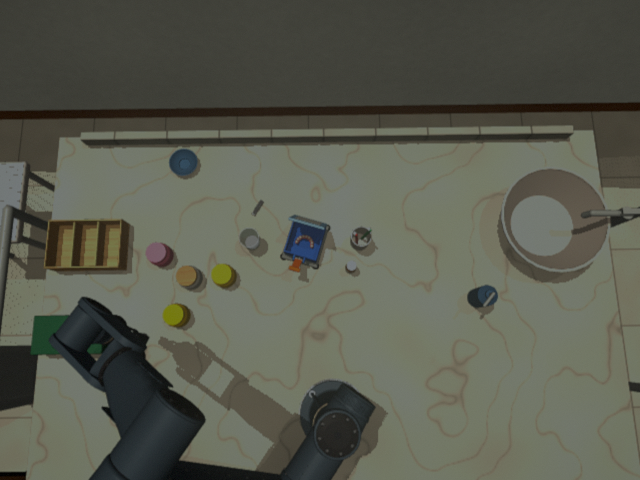

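The case is at about (303,243) in the top view and (318,238) in the side view, with the tumbler to its left and the holder and vial to its right. I'll zoom in and measure.

```bash
python3 - <<'E'
import cv2
a=cv2.imread("pics/top0.png")[190:300,220:400]; b=cv2.imread("pics/side0.png")[170:300,220:400]
a=cv2.convertScaleAbs(a,alpha=1.5); 
cv2.imwrite("pics/top0z.png",cv2.resize(a,None,fx=4.4,fy=4.4,interpolation=cv2.INTER_CUBIC))
cv2.imwrite("pics/side0z.png",cv2.resize(b,None,fx=4.4,fy=4.4,interpolation=cv2.INTER_CUBIC))
E
cat > h.py <<'E'
import numpy as np,cv2
from scipy.spatial.transform import Rotation as R
CAM={}
def setcam(n,s):
    f=240/np.tan(np.radians(s["vertical_fov"]/2)); CAM[n]=(f,s["cx"],s["cy"],np.array(s["origin"]),R.from_quat(s["orientation"]).as_matrix())
def ray(n,u,v):
    f,cx,cy,o,M=CAM[n]; d=M@np.array([(u-cx)/f,(v-cy)/f,1]); return o,d/np.linalg.norm(d)
def onz(n,u,v,z):
    o,d=ray(n,u,v); return o+d*(z-o[2])/d[2]
def proj(n,p):
    f,cx,cy,o,M=CAM[n]; c=M.T@(np.array(p)-o); return np.array([cx+f*c[0]/c[2],cy+f*c[1]/c[2]])
def tri(a,b):
    (o1,d1),(o2,d2)=ray(*a),ray(*b)
    t=np.linalg.lstsq(np.c_[d1,-d2],o2-o1,rcond=None)[0]
    p,q=o1+t[0]*d1,o2+t[1]*d2; return (p+q)/2,np.linalg.norm(p-q)
import json
def cams():
    from station import manip
    out={}
    for n in("side","top"):
        s=manip.snapshot(n); setcam(n,s); out[n]=np.ascontiguousarray(s["img"][:,:,::-1])
    return out
def zoom(img,r,name,a=1.0,k=4.4):
    y0,y1,x0,x1=r
    cv2.imwrite(name,cv2.resize(cv2.convertScaleAbs(img[y0:y1,x0:x1],alpha=a),None,fx=k,fy=k,interpolation=cv2.INTER_CUBIC))
E
```

```text
(no output)
```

View pics/top0z.png

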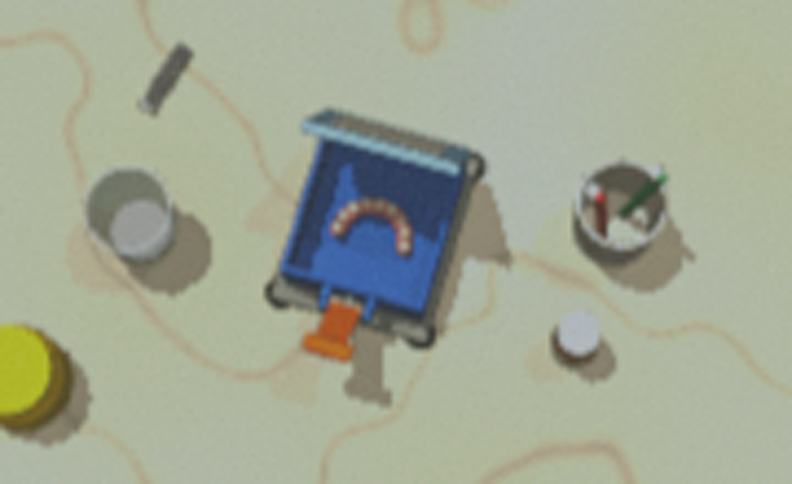

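View pics/side0z.png

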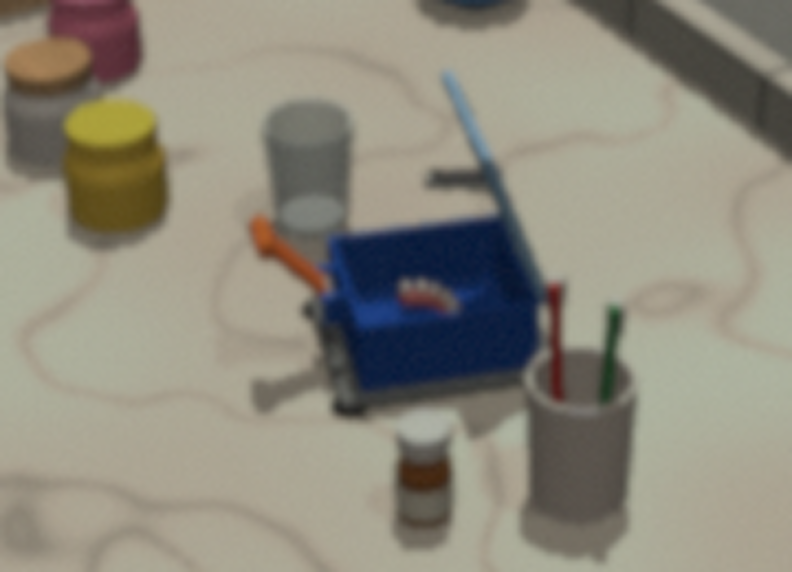

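Run:
```python
from h import *
im=cams()
T=lambda u,v:("top",220+u/4.4,190+v/4.4)
S=lambda u,v:("side",220+u/4.4,170+v/4.4)
L=onz(*T(283,272),.062); Rr=onz(*T(436,315),.062)
print("rim latch corners",L,Rr, np.linalg.norm(L-Rr))
for nm,uv in dict(backR=(470,160),backL=(318,140)).items(): print(nm,onz(*T(*uv),.062))
ax=(L-Rr)/np.linalg.norm(L-Rr); print("yaw from latch side",np.degrees(np.arctan2(-ax[0],ax[1])))
# side rim corners: near-latch (350,330)?; near hinge (537,320)
for uv in [(333,240),(352,322),(545,300)]: print("side rim",uv,onz(*S(*uv),.062))
# lever bar
def cen(img,lo,hi,box):
    h=cv2.cvtColor(img,cv2.COLOR_BGR2HSV); m=cv2.inRange(h,lo,hi); k=np.zeros_like(m); y0,y1,x0,x1=box; k[y0:y1,x0:x1]=m[y0:y1,x0:x1]; return k
for n,b in(("top",(250,280,280,320)),("side",(210,245,270,300))):
    k=cen(im[n],(3,140,80),(16,255,255),b); ys,xs=np.nonzero(k); print(n,len(xs),xs.min(),xs.max(),ys.min(),ys.max())
for a in ((T(328,346),S(262,236)),): print("bar",tri(*a))
# lid free edge corners: top L (312,120) R (450,165)?; side far (447,73)
print("lid edge L",tri(T(308,120),S(447,75)))
for uv in((275,292),(477,165),(424,333)): print("foot",onz(*T(*uv),.01))
for nm,uv,z in(("tumbler top",(130,203),.085),("holder top",(622,205),.09),("vial top",(580,334),.068),("clipper",(166,78),.013)): print(nm,onz(*T(*uv),z))
```

```text
rim latch corners [0.50982544 0.14952482 0.062     ] [0.47599278 0.03719669 0.062     ] 0.11731264848536484
backR [0.59243949 0.00995128 0.062     ]
backL [0.60953279 0.123205   0.062     ]
yaw from latch side -16.762032314770867
side rim (333, 240) [0.51829656 0.14560111 0.062     ]
side rim (352, 322) [0.4838829 0.0550022 0.062    ]
side rim (545, 300) [0.60310404 0.01192609 0.062     ]
top 96 289 301 259 271
side 69 277 292 220 235
bar (array([0.44968205, 0.11409602, 0.10595559]), np.float64(0.0035325036353172925))
lid edge L (array([0.59624623, 0.12437843, 0.1768913 ]), np.float64(0.00018290924223309058))
foot [0.50373988 0.15906583 0.01      ]
foot [0.60039946 0.0034531  0.01      ]
foot [0.4704922  0.04622777 0.01      ]
tumbler top [0.55872585 0.25981777 0.085     ]
holder top [ 0.5505841  -0.09962269  0.09      ]
vial top [ 0.45936843 -0.06775446  0.068     ]
clipper [0.67259042 0.2431274  0.013     ]
```

move_arm(
  deltas=[
    [[-0.005,0.01,0,0],[-0.015,0.03,0,-1],[-0.03,0.06,0,-1],[-0.048,0.09,0,-2],[-0.066,0.12,0,-2],[-0.084,0.155,0,-3],[-0.102,0.19,0,-3],[-0.12,0.225,0,-4],[-0.138,0.26,0,-4],[-0.157,0.295,0,-5],[-0.176,0.33,0,-5],[-0.195,0.365,0,-6],[-0.214,0.4,0,-6],[-0.233,0.435,0,-7],[-0.252,0.47,0,-7],[-0.27,0.505,0,-8],[-0.287,0.535,0,-8],[-0.298,0.555,0,-8],[-0.303,0.565,0,-8],[-0.304,0.567,0,-8]],
  ],
  gripper=0,
)

```text
t: 1.87
tcp_pos: [0.6502, 0.0467, 0.2385]
tool_rot: [0.806, 0.593, -0.001, 0.0]
force: [-0.5, 0.4, 0.4]
finger_gap: -0.0
```

Run:
```python
from h import *
from station import manip
im=cams()
zoom(im["top"],(190,300,220,400),"pics/top1z.png",1.5); zoom(im["side"],(130,290,220,400),"pics/side1z.png",1,3.7)
s=manip.sense(); print(s["t"],s["tcp_pos"],R.from_quat(s["tool_rot"]).as_matrix(),s["force"],s["finger_gap"])
```

```text
1.9667 [0.64858733 0.0494661  0.23856728] [[ 2.95272372e-01  9.55410114e-01 -2.39572324e-03]
 [ 9.55412455e-01 -2.95274193e-01 -4.37486015e-04]
 [-1.12537381e-03 -2.15972629e-03 -9.99997035e-01]] [-0.49482379  0.16078141 -1.2008121 ] -0.003000810396444559
```

View pics/side1z.png

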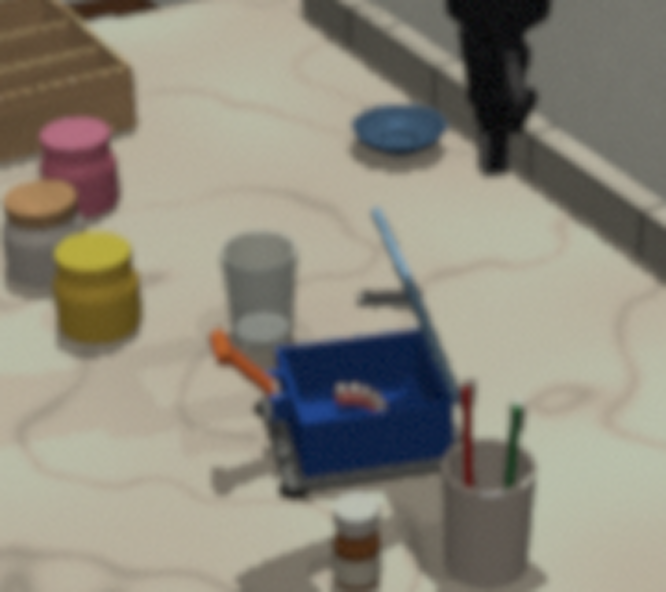

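View pics/top1z.png

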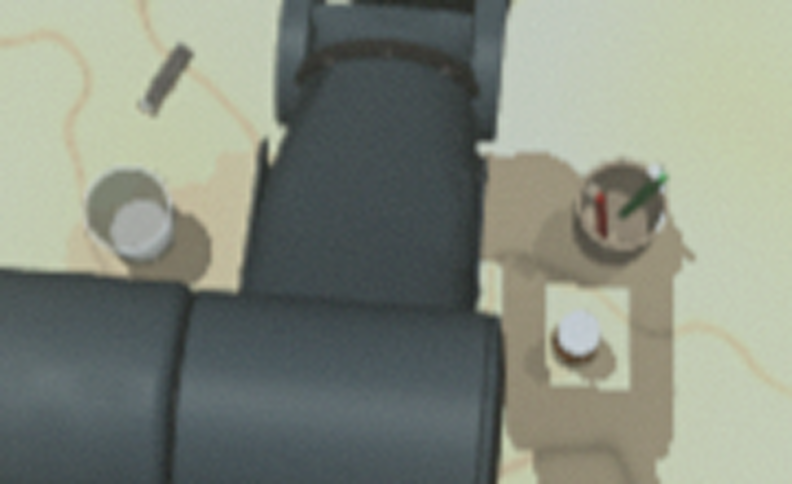

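move_arm(
  deltas=[
    [[0,0,0.015,0],[0,0,0.035,0],[0,0,0.055,0],[0,0,0.065,0],[0,-0.01,0.066,0],[0,-0.02,0.066,0],[0,-0.03,0.066,0],[0,-0.037,0.066,0],[0,-0.044,0.066,0],[0,-0.05,0.067,0],[0,-0.056,0.068,0],[0,-0.062,0.07,0],[0,-0.069,0.072,0],[0,-0.069,0.072,0]],
  ],
)

```text
t: 3.13
tcp_pos: [0.5808, 0.0703, 0.1662]
tool_rot: [0.805, 0.594, -0.002, -0.001]
force: [-0.0, -0.9, -0.3]
finger_gap: -0.0
```

Run:
```python
from h import *
from station import manip
im=cams()
zoom(im["side"],(130,290,220,400),"pics/side2z.png",1,3.7)
s=manip.sense(); print(s["t"],s["tcp_pos"],s["force"])
```

```text
3.2333 [0.58197041 0.06986391 0.16648088] [ 0.97242314 -0.19400715 -0.72121929]
```

View pics/side2z.png

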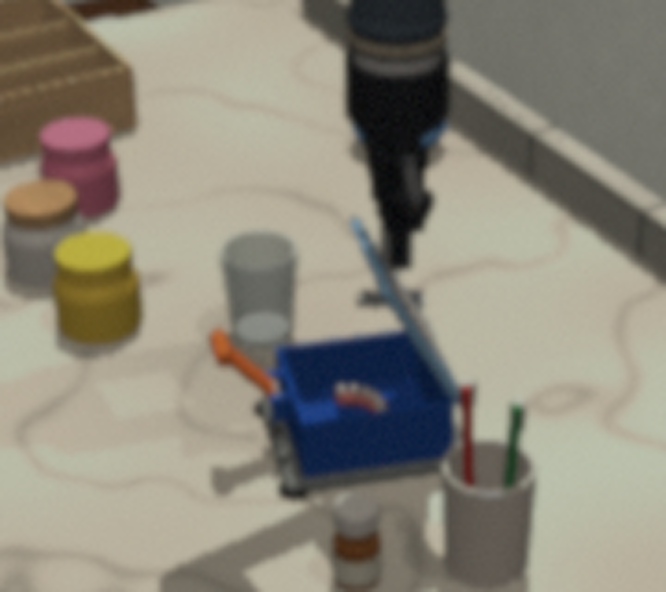

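move_arm(
  deltas=[
    [[0,-0.006,0.002,0],[0,-0.012,0.006,0],[0,-0.018,0.01,0],[0,-0.024,0.014,0],[0,-0.03,0.018,0],[0,-0.035,0.023,0],[0,-0.04,0.028,0],[0,-0.044,0.034,0],[0,-0.048,0.04,0],[0,-0.052,0.046,0],[0,-0.055,0.052,0],[0,-0.058,0.058,0],[0,-0.06,0.064,0],[0,-0.062,0.07,0],[0,-0.064,0.076,0],[0,-0.065,0.081,0],[0,-0.065,0.084,0],[0,-0.065,0.084,0]],
  ],
)

```text
t: 4.73
tcp_pos: [0.5189, 0.089, 0.0818]
tool_rot: [0.805, 0.594, -0.002, -0.002]
force: [0.1, 0.0, 1.2]
finger_gap: -0.002
```

Run:
```python
from h import *
from station import manip
im=cams()
zoom(im["side"],(130,290,220,400),"pics/side3z.png",1,3.7)
s=manip.sense(); print(s["t"],s["tcp_pos"],s["force"])
```

```text
4.8333 [0.51943215 0.08898185 0.08248287] [-0.05857394  0.35627679  0.74147328]
```

View pics/side3z.png

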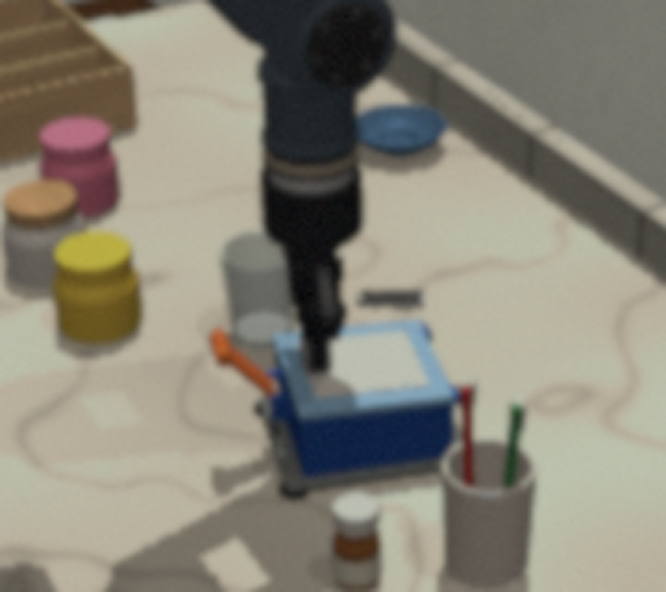

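The lid is nearly shut: the tip is at (318,368) on the lid and about 4 mm above the shut height. I'll press the rest in small steps.

move_arm(
  deltas=[
    [[0,0,0.001,0],[0,0,0.002,0],[0,0,0.003,0],[0,0,0.004,0],[0,0,0.005,0],[0,0,0.005,0],[0,0,0.005,0]],
  ],
)

```text
t: 5.42
tcp_pos: [0.5195, 0.089, 0.078]
tool_rot: [0.805, 0.594, -0.002, -0.001]
force: [0.1, 0.4, 5.3]
finger_gap: -0.001
```

move_arm(
  deltas=[
    [[0,0,0.001,0],[0,0,0.001,0],[0,0,0.0015,0],[0,0,0.0015,0],[0,0,0.0015,0]],
  ],
)

```text
t: 5.83
tcp_pos: [0.5195, 0.0891, 0.0779]
tool_rot: [0.805, 0.594, -0.001, -0.001]
force: [-2.2, -0.3, 12.2]
finger_gap: 0.003
```

move_arm(
  deltas=[
    [[0,0,-0.01,0],[0,0,-0.03,0],[0,0,-0.06,0],[0,0,-0.09,0],[0,-0.01,-0.115,0],[0,-0.03,-0.12,0],[0,-0.06,-0.12,0],[0,-0.09,-0.12,0],[0,-0.11,-0.12,0],[0,-0.12,-0.12,0],[0,-0.12,-0.12,0],[0,-0.12,-0.12,0]],
  ],
)

```text
t: 6.83
tcp_pos: [0.4064, 0.1245, 0.1986]
tool_rot: [0.805, 0.594, -0.0, 0.0]
force: [-0.1, -0.9, -0.3]
finger_gap: 0.0
```

Run:
```python
from h import *
from station import manip
im=cams()
zoom(im["side"],(130,290,220,400),"pics/side4z.png",1,3.7)
s=manip.sense(); print(s["t"],s["tcp_pos"],s["force"])
# predicted lever/ lid points in picture coords
C=np.array([.553,.078,0]);X=np.array([.955,-.295,0]);Y=np.array([.295,.955,0]);Z=np.array([0,0,1])
for p in((-.062,-.057,.070),(-.062,-.057,.062),(.06,-.057,.07),(-.062,.057,.07),(-.111,0,.104),(-.033,0,.104)):
    q=proj("side",C+p[0]*X+p[1]*Y+p[2]*Z); print(p,(q-[220,130])*3.7)
```

```text
6.9333 [0.4074401  0.12423241 0.19851166] [ 0.32906699 -0.74107986  0.41016304]
(-0.062, -0.057, 0.07) [295.90156458 421.5795656 ]
(-0.062, -0.057, 0.062) [296.24046951 430.17099843]
(0.06, -0.057, 0.07) [452.10833461 399.32427183]
(-0.062, 0.057, 0.07) [268.19129583 341.21862236]
(-0.111, 0, 0.104) [216.99969327 352.13310714]
(-0.033, 0, 0.104) [316.94718505 338.65792877]
```

View pics/side4z.png

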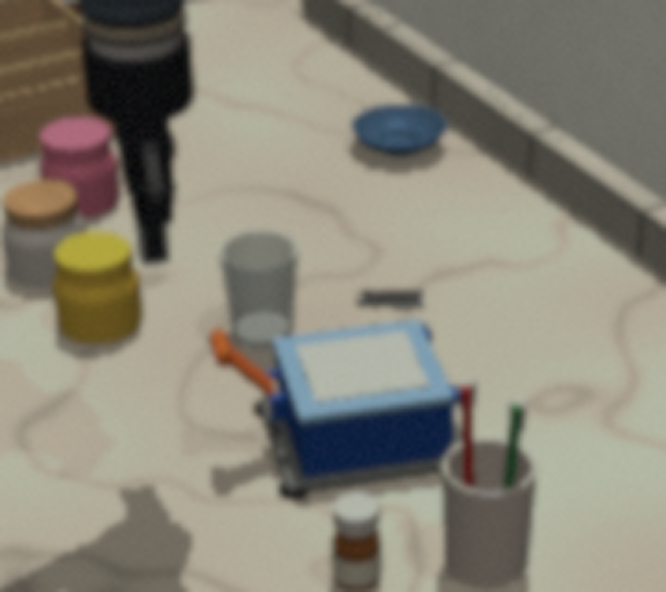

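move_arm(
  deltas=[
    [[0,0,0.02,0],[0,0,0.045,0],[0,0,0.07,0],[0,0,0.087,0],[0,0,0.093,0],[0,0.005,0.093,0],[0,0.012,0.093,0],[0,0.018,0.093,0],[0,0.023,0.093,0],[0,0.027,0.093,0],[0,0.031,0.093,0],[0,0.035,0.093,0],[0,0.039,0.093,0],[0,0.043,0.093,0],[0,0.043,0.093,0]],
  ],
)

```text
t: 8.18
tcp_pos: [0.4456, 0.1118, 0.106]
tool_rot: [0.805, 0.594, -0.003, -0.002]
force: [-3.9, 0.7, 3.1]
finger_gap: 0.006
```

Run:
```python
from h import *
from station import manip
im=cams()
zoom(im["side"],(130,290,220,400),"pics/side5z.png",1,3.7)
s=manip.sense(); print(s["t"],s["tcp_pos"],s["force"])
```

```text
8.2833 [0.44707791 0.1115806  0.10602996] [-3.54849399 -0.03135271  2.71883689]
```

View pics/side5z.png

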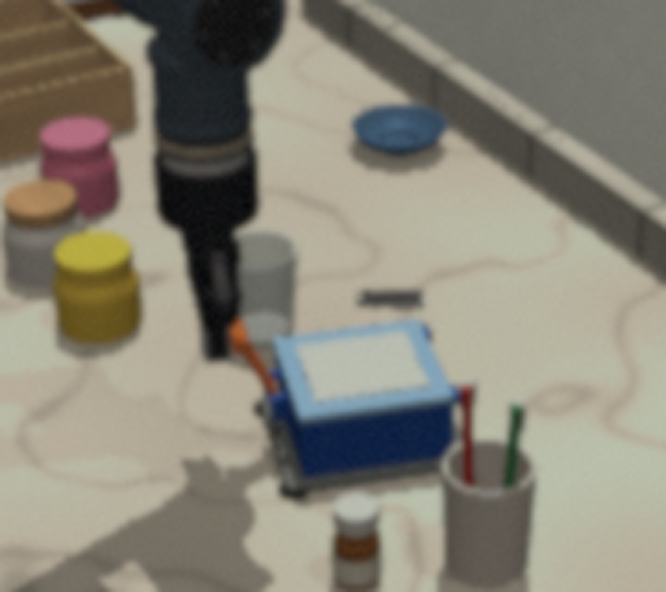

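The lever is moving: the bar is now at (238,332) against the finger, at under 4 N. I'll keep pushing past the middle.

move_arm(
  deltas=[
    [[0,0.004,0,0],[0,0.008,0,0],[0,0.012,0,0],[0,0.016,0,0],[0,0.02,0,0],[0,0.024,0,0],[0,0.027,0,0],[0,0.03,0,0],[0,0.033,0,0],[0,0.036,0,0],[0,0.038,0,0],[0,0.038,0,0]],
  ],
)

```text
t: 9.28
tcp_pos: [0.4841, 0.1002, 0.106]
tool_rot: [0.805, 0.594, -0.001, -0.0]
force: [0.0, 0.1, -0.9]
finger_gap: 0.003
```

Run:
```python
from h import *
from station import manip
im=cams()
zoom(im["side"],(130,290,220,400),"pics/side6z.png",1,3.7)
s=manip.sense(); print(s["t"],s["tcp_pos"],s["force"])
```

```text
9.3833 [0.48324475 0.10037623 0.10589159] [0.30836521 0.13353062 0.48091221]
```

View pics/side6z.png

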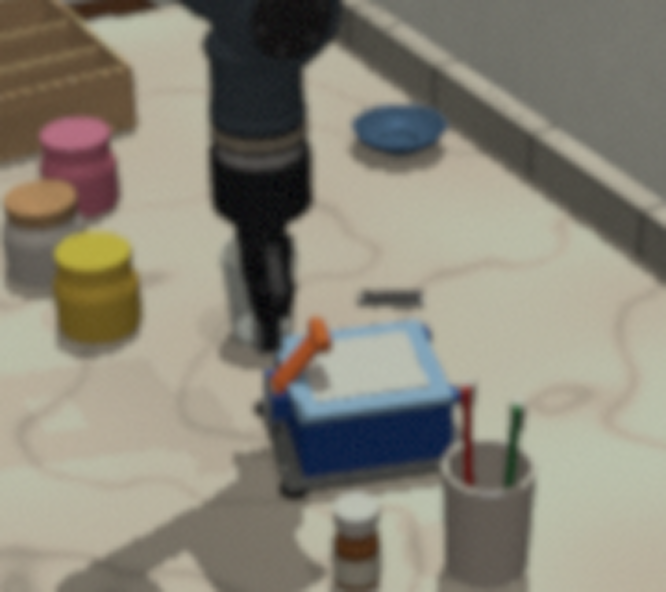

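The lever has snapped over to the lid side, with its bar at (318,330) against a predicted (317,339). I'll back away along -x first, then lift.

move_arm(
  deltas=[
    [[0,-0.015,0,0],[0,-0.035,0,0],[0,-0.06,-0.01,0],[0,-0.075,-0.03,0],[0,-0.08,-0.06,0],[0.02,-0.08,-0.09,0],[0.05,-0.08,-0.12,0],[0.085,-0.08,-0.14,0],[0.12,-0.08,-0.14,0],[0.155,-0.08,-0.14,0],[0.19,-0.08,-0.14,0],[0.22,-0.08,-0.14,0],[0.24,-0.08,-0.14,0],[0.25,-0.08,-0.14,0],[0.25,-0.08,-0.14,0],[0.25,-0.08,-0.14,0]],
  ],
)

```text
t: 10.72
tcp_pos: [0.4802, 0.3623, 0.2452]
tool_rot: [0.805, 0.594, -0.002, -0.001]
force: [-0.4, -0.1, 0.0]
finger_gap: 0.003
```

Run:
```python
from h import *
from station import manip
im=cams()
zoom(im["side"],(130,290,220,400),"pics/side7z.png",1,3.7)
zoom(im["top"],(190,300,220,400),"pics/top7z.png",1.5)
s=manip.sense(); print(s["t"],s["tcp_pos"],s["force"])
T=lambda u,v:("top",220+u/4.4,190+v/4.4)
```

```text
10.8167 [0.48027149 0.36146191 0.24550084] [-0.55889375  0.16819569 -0.97177886]
```

View pics/side7z.png

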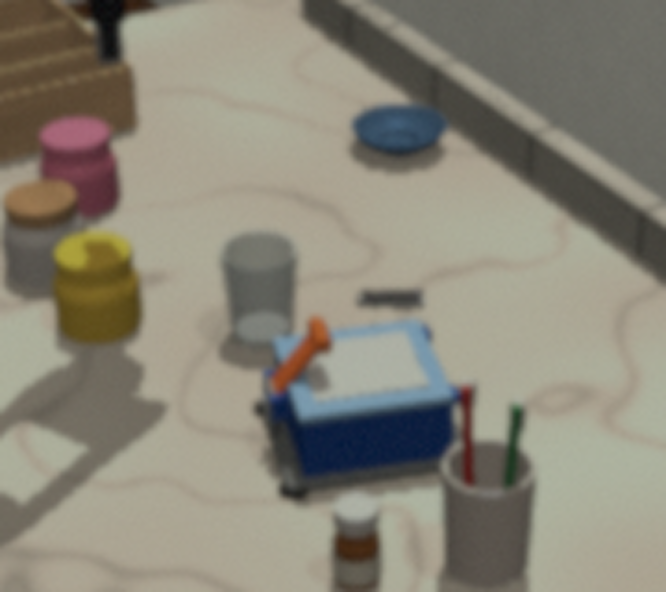

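View pics/top7z.png

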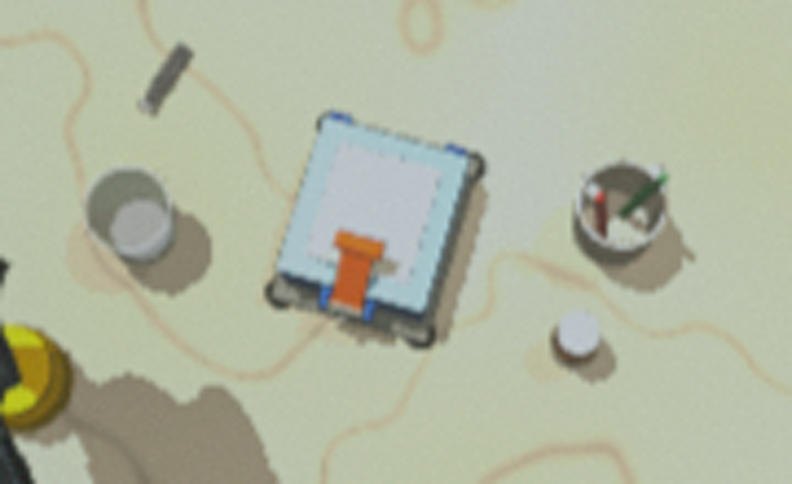

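The lid is flat and shut, the lever lies over the lid in both views, and the neighbouring things are at the same pixels as before. Handing in.

Run:
```python
from station import manip
print(manip.sign_off()); print(manip.sense()["t"])
```

```text
the job is handed in; nothing more can be done
None
the job is handed in; nothing more can be done
```

The case is closed and latched, and I handed the job in at about 10.8 s of the 48 s allowed. With the gripper shut, I pushed the lid down from its outer face. It met a hard stop at its shut height, with the fingertips 70 mm above the counter and about 12 N of force. I then pushed the lever's cross bar past its middle, reading under 4 N at the one stop along the way, and it snapped over by itself.

- **Last pictures:** both views show the lid flat on the rim and the lever lying over it. The tumbler, holder, vial and clipper had not visibly moved, and the arm was clear and touching nothing.
- **Disagreement:** my estimates of the case's position differed by a few millimetres. The locked bar also showed about 9 zoomed pixels (about 2 camera pixels) from where I predicted. Neither affected the result, and no check failed.

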